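Release the vacuum on the gauge box

ROBOT

A 7-joint arm with a two-finger parallel gripper is mounted at the origin on a cart in front of the work surface, level with it; the furniture and walls round the work are solid. World frame = base frame: x ahead of the robot, y to its left, z up, the work surface at z = 0. Lengths are in m, angles in rad, forces in N, time in s.
With the tool pointing down it reaches from about 0.35 to 0.775 m from the base axis. Payload 3.1 kg.
Tool frame: the origin (TCP) lies at the very end of the fingers, on their centre line; the grasp point (between the pads) lies env.grip_point_offset behind it (env.grip_point_offset is the distance from the TCP to the grasp point, in m); z points along the fingers, y is the direction in which the jaws open and shut (so a half turn about z gives the same grasp; the last joint's range is limited). The gripper opens to 85 mm and grips with 20 to 120 N. Pads are 22 mm wide; open, the fingers measure 114 mm over their backs; the gripper's body (76 mm by 85 mm) begins 54 mm behind the grasp point. The pads swing forward as they close: fully open they stand 13 mm farther back than shut.
Start: joints at [1.268, 0.311, 0.014, 1.512, -0.004, 1.319, -0.027], TCP at [0.142, -0.531, 0.231] pointing down, gripper open.
Joint ranges: [-2.7, 2.7], [-0.3, 1.91], [-1.27, 1.3], [0.12, 2.57], [-1.44, 4.58], [0.2, 2.03], [-3.05, 3.05]. Speed limits (rad/s): [2.79, 2.79, 3.14, 3.14, 3.14, 3.14, 3.14].

INTERFACE

Orientations are given as a rotation vector (axis times angle).
In Python, from workcell import sensors, camera, get_calibration, env, recognise, tip_of gives the robot as it stands.
- The arm moves only by the tool apply_moves, never from a script. Its argument "series" is a list of rows, each a list of 7 numbers: the shift along the tool's x, y, z in mm, then the turn, a rotation vector about the tool's x, y, z in degrees, then the gripper command: -1 is shut, 1 is fully open, values between are in proportion. In form: [[dx, dy, dz, wx, wy, wz, grip], ...]. A call has 1 to 12 rows; each row is the pose to reach, as a shift and turn from the pose measured when the call began, along the tool's axes at that moment; what a row does not reach only later rows make up. A row lasts 1/10 s, in which the tool goes at most 50 mm and 8.59 degrees, less where a joint would pass 70% of its speed; a pose out of reach is approached as far as the arm can. A call with a gripper value outside its range is refused whole. The fingers move at their own pace and stop on an object; "grip_force" is the grip in N (left out, the last holds). Time passes only in rows, so rows that repeat a pose let the fingers close. It gives the time, the measured TCP pose, the force and the opening at its end, in the units of the state.
- sensors.state(): the state, without advancing time (a new reading comes with each control period).
- camera(name): name is "scene" or "side" or "wrist"; returns the picture (420x560x3 uint8, blue, green, red); there is no depth.
- get_calibration(name): a dict with "vfov" (degrees; the focal length in pixels is half the picture's height over the tangent of half this angle, whatever the lens; pixels are square), "cx", "cy" (the principal point, pixels), "pose" (4x4, takes a point from camera to world coordinates). Camera axes: x right, y down, z forward; pixel columns grow to the right and rows downward; lengths in m; the calibration is good to about 2 mm. A picture is of the moment at which its call begins: read the wrist's pose just before it. get_calibration takes no time and is no camera call; for the wrist camera it gives the pose at the moment of the call.
- env.job_done(): hands the job in, once; it reports no verdict.
Trained networks look in the newest picture that a camera, given by its name, has taken for a name from the list of things; names that differ only in an ending like _2 or _b are one class to them, and where a whole thing is asked for, a point or a joint stands for the part that bears it (a point fixed in the world has none). Each returns a list of dicts, best first, with "score" (0 to 1); they miss things now and then, are a little off and sometimes report something else, mostly with a low value. They report only what shows in the picture. A call takes as long as a camera call.
- recognise(camera, name): "pixel" ([column, row] in pixels, amid what is visible of it).
- tip_of(camera, name): "pixel" ([column, row] in pixels: a listed point, or the origin of a listed thing).
The state is a dict: "time_s": time; "q": joint angles; "qvel": joint speeds; "effort": joint torques, N m; "tcp_pos": TCP position; "tcp_rot": TCP orientation; "contact_force": force on the tool from outside, world axes, zero at the start; "wrist_torque": the same for the moment, N m; "opening": finger opening in m.
Only numpy, scipy, OpenCV 4.12 (cv2) and the standard library are available. Lean on these libraries where they do the work, as an engineer would, in place of code of your own. Each camera call takes 0.05 s, during which the arm holds its last target. There are 200 camera calls.

TASK

Vent the vacuum line: on the grey release box that carries the round pressure gauge, slide the safety catch sideways all the way to its stop, then press the release button it uncovered right down until it stays in, and let go. Leave the catch open, and do not work the other box, which carries a ball valve.

Things in the scene. Friction and masses are not known exactly. Their poses are not given: they have to be found in the camera images.
- vent_box: Box to operate: fixed grey enclosure 170 (x) by 160 (y) by 52 mm high, a round gauge lying face up on its far half (top 83 mm above table); stands left or right of a twin that carries a ball valve. Origin: underside centre, on the table; z up, x toward the gauge (about away from robot), y left along the catch's track. Turned up to 20 degrees. Rails at x -80 and 0 mm, tops 80 mm up.
- vent_catch (a joint): Safety catch of the gauge box, in m: 0 over the button (starts 0 to 0.008), grows toward the box's -y (right), 0.060 at its stop. Steel shutter 78 (x) by 52 (y) mm, 72 to 76 mm above the table, with an upright tab 34 (x) by 14 (y) mm at its middle, 76 to 101 mm up; tab centre in the box's frame: x -40 mm, y 35 mm minus this value. Friction 2 N, no spring: stays where left.
- vent_button (a joint): Release button of the gauge box, in m: 0 out, 0.010 fully down. Black round cap of 34 mm diameter under the catch, axis vertical at x -40, y +35 mm in the box's frame; top 69 mm above the table when out, 59 mm when down. Moves with about 3 N and stays where left, no spring.
- spare_catch (a joint): Like catch on the other box, the one that carries the blue-handled ball valve; same meaning as vent_catch, starts 0 to 0.008. Leave it as it is.

How it is judged:
On the way, in this order (a step that is already met when the one before it is completed fails the run):
1. the catch of the gauge box is slid aside, its button still out (value of joint vent_catch above 0.048 m and value of joint vent_button below 0.003 m), for 0.1 s.
2. the uncovered release button is pressed down (value of joint vent_button above 0.007 m and value of joint vent_catch above 0.045 m), for 0.1 s.
At the end, for the whole second after the job is handed in: The gauge box's catch stands open (at least 45 of its 60 mm) and its release button is down (at least 7 of its 10 mm); the other box's catch has not been slid open (all of step 2); the robot touches nothing.
It fails at once if the catch of the other box (with the ball valve) is slid (value of joint spare_catch above 0.018 m).
It also fails if it takes over 38 s, if anything falls off the work surface, if the arm or the gripper's body presses on something with over 40 N, if the wrist force passes 120 N, or if a joint passes its speed limit or range.

## Working session

There is one attempt and no reset: what is moved stays moved. The work goes in short steps, Python scripts to look and compute and a tool call to move; the robot and the scene stay as the last step left them, time stands still between calls to the robot, and variables do not carry over. Pictures are saved under pics/ and viewed, about 8 in all and at most 12, crops included, and the job is handed in when it is done.

Besides the shell and the picture viewer there is one more tool, called in YAML: its name, and indented under it one key for each argument. apply_moves: Moves the arm, as the interface text tells. Its arguments: {"type":"object","properties":{"series":{"type":"array","items":{"type":"array","items":{"type":"number"}}},"grip_force":{"type":"number"}},"required":["series"]}

```bash
mkdir -p pics; ls; cat > h.py <<'E'
import numpy as np, cv2
from workcell import sensors, camera, get_calibration, env, recognise, tip_of
def ray(c,px):
    k=get_calibration(c); f=210/np.tan(np.radians(k["vfov"])/2)
    T=np.array(k["pose"]); d=T[:3,:3]@np.array([(px[0]-k["cx"])/f,(px[1]-k["cy"])/f,1.])
    return T[:3,3],d
def at_z(c,px,z):
    o,d=ray(c,px); return o+d*(z-o[2])/d[2]
def proj(c,P):
    k=get_calibration(c); f=210/np.tan(np.radians(k["vfov"])/2)
    T=np.linalg.inv(np.array(k["pose"])); p=T[:3,:3]@P+T[:3,3]
    return p[:2]/p[2]*f+[k["cx"],k["cy"]]
E
python3 - <<'E'
from h import *
ims=[]
for c in("scene","side"):
    im=camera(c); ims.append(im)
    print(c,{k:np.round(v,3).tolist() for k,v in get_calibration(c).items() if k!="image"})
    for n,z in(("vent_box",0),("vent_catch",.088),("vent_button",.069),("spare_catch",.088)):
        for fn in(recognise,tip_of):
            try:
                for r in fn(c,n)[:3]: print(c,n,fn.__name__,np.round(r["pixel"]),round(r["score"],2),np.round(at_z(c,r["pixel"],z),3))
            except Exception as e: print(n,fn.__name__,e)
    cv2.imwrite(f"pics/{c}0.png",im)
print(sensors.state(), env.grip_point_offset)
E
```

```text
pics
scene {'vfov': 54.84, 'cx': 280.753, 'cy': 209.968, 'pose': [[-0.723, -0.486, 0.491, 0.094], [-0.69, 0.528, -0.495, 0.396], [-0.019, -0.697, -0.717, 0.691], [0.0, 0.0, 0.0, 1.0]]}
scene vent_box call [209. 255.] 0.91 [0.586 0.124 0.   ]
scene vent_box call [214. 264.] 0.7 [ 0.562  0.131 -0.   ]
scene vent_catch call [210. 257.] 0.56 [0.519 0.159 0.088]
vent_catch call it knows: vent_box
vent_button call it knows: vent_box
scene spare_catch call [341. 188.] 0.93 [ 0.455 -0.158  0.088]
spare_catch call it knows: vent_box
side {'vfov': 49.869, 'cx': 276.811, 'cy': 207.009, 'pose': [[0.392, 0.764, -0.512, 0.956], [0.92, -0.333, 0.207, -0.201], [-0.012, -0.552, -0.834, 0.804], [0.0, 0.0, 0.0, 1.0]]}
side vent_box call [359. 218.] 0.6 [0.556 0.147 0.   ]
side vent_box call [356. 226.] 0.63 [0.57  0.132 0.   ]
side vent_catch call [359. 184.] 0.59 [0.531 0.146 0.088]
vent_catch call it knows: vent_box
vent_button call it knows: vent_box
side spare_catch call [195. 213.] 0.75 [ 0.466 -0.169  0.088]
spare_catch call it knows: vent_box
{'time_s': 0.6, 'q': array([ 1.26829517,  0.31085659,  0.0139797 ,  1.5115036 , -0.00441506,
        1.31919073, -0.0271763 ]), 'qvel': array([ 0.00050952,  0.00153526,  0.00043899,  0.00093807, -0.00036587,
       -0.00035622, -0.0001146 ]), 'effort': array([-1.42505833e-04, -3.79577422e+01,  1.45644117e-01, -2.30739695e+01,
        1.22628946e-02,  2.12412095e-03, -2.83160887e-06]), 'tcp_pos': array([ 0.14187078, -0.53140595,  0.23132617]), 'tcp_rot': array([3.11482566e+00, 4.08675382e-01, 1.82300348e-05]), 'contact_force': array([-0.37939183, -0.68193412,  0.20342355]), 'wrist_torque': array([-0.04570166, -0.04138395,  0.04265115]), 'opening': 0.08553475740422548} 0.0187
```

View pics/scene0.png

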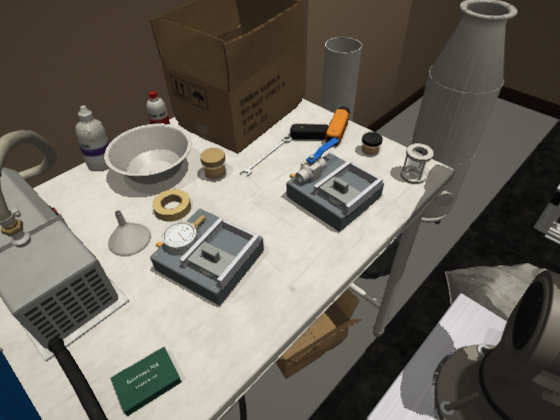

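View pics/side0.png

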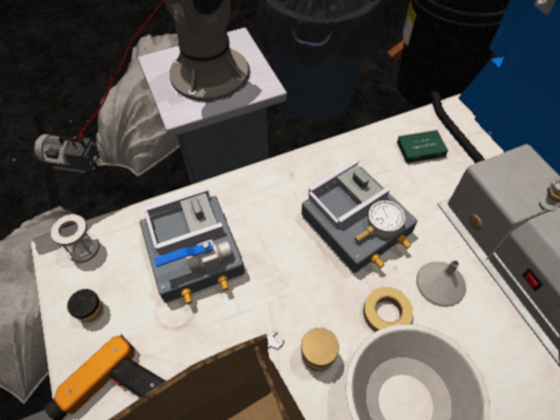

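The gauge box is the left one, at about (210,255) in scene and (359,218) in side. Its tab is near (210,253) in scene and (361,178) in side. I'll enlarge both views next.

```bash
python3 - <<'E'
import cv2,numpy as np
a=cv2.imread("pics/scene0.png")[200:305,145:275]; b=cv2.imread("pics/side0.png")[155:270,295:425]
b=b[:105]
m=np.hstack([cv2.resize(x,None,fx=3,fy=3,interpolation=cv2.INTER_CUBIC) for x in(a,b)])
cv2.imwrite("pics/z.png",m);print(m.shape)
E
```

```text
(315, 780, 3)
```

View pics/z.png

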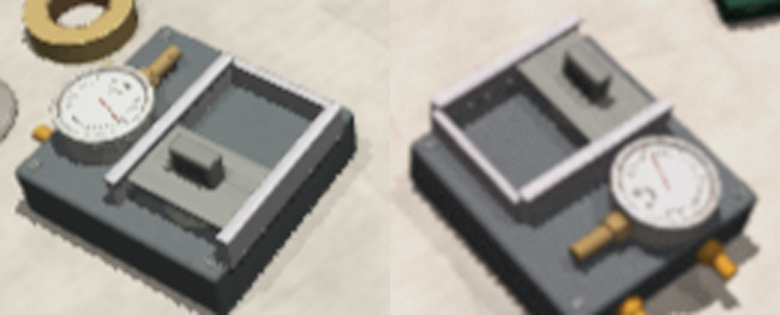

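```bash
python3 - <<'E'
from h import *
S=lambda x,y:(145+x/3,200+y/3); D=lambda x,y:(295+(x-390)/3,155+y/3)
P={}
for n,c,p,z in [("far L","scene",S(112,180),.08),("far R","scene",S(228,60),.08),("near L","scene",S(225,240),.08),("near R","scene",S(336,105),.08),("tabtop","scene",S(199,152),.101),
 ("near R","side",D(438,103),.08),("near L","side",D(577,22),.08),("far R","side",D(521,195),.08),("far L","side",D(668,108),.08),("tabtop","side",D(588,68),.101)]:
    P[c,n]=at_z(c,p,z); print(c,n,np.round(P[c,n],4))
for c in("scene","side"):
    for r in("far","near"):
        d=P[c,r+" L"]-P[c,r+" R"]; print(c,r,"len",np.linalg.norm(d),"yaw",np.degrees(np.arctan2(-d[0],d[1])))
    m=sum(P[c,r] for r in("far L","far R","near L","near R"))/4; print("rail centre",m)
E
```

```text
scene far L [0.5576 0.1964 0.08  ]
scene far R [0.5825 0.0795 0.08  ]
scene near L [0.4707 0.1772 0.08  ]
scene near R [0.4986 0.0574 0.08  ]
scene tabtop [0.5195 0.1533 0.101 ]
side near R [0.4991 0.0574 0.08  ]
side near L [0.4754 0.1739 0.08  ]
side far R [0.5842 0.0745 0.08  ]
side far L [0.5629 0.1935 0.08  ]
side tabtop [0.526  0.1511 0.101 ]
scene far len 0.11950730129956626 yaw 12.00915483145276
scene near len 0.1230100674630676 yaw 13.074768120720458
rail centre [0.52735643 0.12763524 0.08      ]
side far len 0.12083960313668275 yaw 10.151055779441432
side near len 0.11884424147703729 yaw 11.462254388570054
rail centre [0.53039321 0.12483642 0.08      ]
```

```bash
cat >> h.py <<'E'
from scipy.spatial.transform import Rotation as R
def row(P,yaw):
    s=sensors.state(); T=R.from_rotvec(s["tcp_rot"])
    d=T.inv().apply(np.array(P)-s["tcp_pos"])*1e3
    G=R.from_euler("z",yaw,degrees=True)*R.from_euler("x",180,degrees=True)
    return np.round(d,1),np.round((T.inv()*G).as_rotvec(degrees=True),1)
E
python3 - <<'E'
from h import *
for P in [(.35,-.33,.23),(.47,-.1,.23),(.48,.11,.23)]: print(row(P,11.7))
E
```

```text
(array([ 253. , -140.9,    1.3]), array([ 0. , -0. ,  3.2]))
(array([ 428.3, -332.2,    1.3]), array([ 0. , -0. ,  3.2]))
(array([ 492.1, -532.5,    1.3]), array([ 0. , -0. ,  3.2]))
```

apply_moves:
  series:
    - [45,-25,0,0,0,1,-1]
    - [90,-50,0,0,0,2,-1]
    - [130,-72,0,0,0,3.2,-1]
    - [170,-95,0,0,0,3.2,-1]
    - [210,-117,0,0,0,3.2,-1]
    - [253,-141,0,0,0,3.2,-1]
    - [285,-175,0,0,0,3.2,-1]
    - [315,-210,0,0,0,3.2,-1]
    - [345,-245,0,0,0,3.2,-1]
    - [375,-280,0,0,0,3.2,-1]
    - [405,-310,0,0,0,3.2,-1]
    - [428,-332,0,0,0,3.2,-1]

```text
time_s: 1.8
tcp_pos: [0.4708, -0.0969, 0.2318]
tcp_rot: [-3.124, -0.327, -0.002]
contact_force: [0.0, -0.4, 0.0]
opening: 0.0005
```

```bash
python3 - <<'E'
from h import *
print(row((.48,.11,.23),11.7), sensors.state()["q"])
E
```

```text
(array([  51.8, -200.5,    1.9]), array([-0. , -0.1,  0.2])) [ 0.50078327  0.19052663 -0.38893095  1.6801717   0.0740586   1.28430087
 -1.26505094]
```

apply_moves:
  series:
    - [10,-40,0,0,0,0,-1]
    - [20,-80,0,0,0,0,-1]
    - [30,-120,0,0,0,0,-1]
    - [40,-160,0,0,0,0,-1]
    - [52,-200,0,0,0,0,-1]
    - [52,-200,0,0,0,0,-1]
    - [52,-200,0,0,0,0,-1]

```text
time_s: 2.5
tcp_pos: [0.4802, 0.1107, 0.232]
tcp_rot: [-3.124, -0.332, -0.002]
contact_force: [-0.6, -0.7, -0.8]
opening: -0.0002
```

```bash
python3 - <<'E'
from h import *
s=sensors.state(); im=camera("wrist"); cv2.imwrite("pics/w1.png",im)
print(s["tcp_pos"],s["q"],recognise("wrist","vent_box")[:2])
k=get_calibration("wrist"); print(k["vfov"],k["cx"],k["cy"]); np.save("w1.npy",np.array(k["pose"]))
E
```

```text
[0.48015041 0.110706   0.23198638] [ 0.18477585  0.23255926 -0.53790621  1.64615627  0.12296088  1.29515324
 -1.73374856] [{'pixel': [281.1, 91.7], 'score': 0.6}]
66.88979277496753 279.1896318720273 209.08113055167703
```

View pics/w1.png

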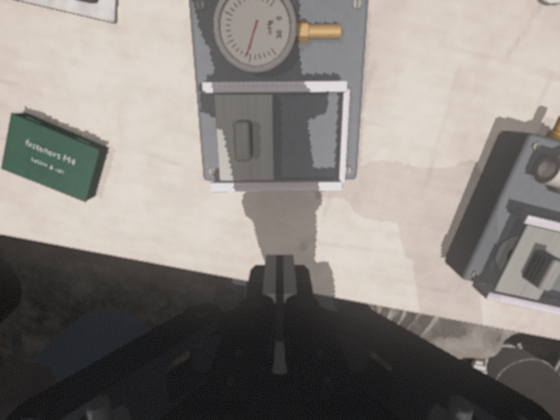

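The wrist view shows the rails at (203,88)–(348,86) and (210,187)–(342,186). The tab is at about (243,141), the shutter spans columns 216–274, and the box front corners are near (207,183) and (356,179).

```bash
python3 - <<'E'
from h import *
P={}
for n,p,z in [("farL",(203,88),.08),("farR",(349,87),.08),("nearL",(210,187),.08),("nearR",(343,186),.08),("tab",(243,141),.101),("shL",(217,140),.076),("shR",(274,140),.076),("boxNL",(207,183),.052),("boxNR",(356,179),.052)]:
    P[n]=at_z("wrist",p,z); print(n,np.round(P[n],4))
d=P["farL"]-P["nearL"];
for a,b in(("farL","farR"),("nearL","nearR"),("shL","shR"),("boxNL","boxNR")):
    d=P[a]-P[b]; print(a,np.linalg.norm(d),np.degrees(np.arctan2(-d[0],d[1])))
E
```

```text
farL [0.5586 0.1929 0.08  ]
farR [0.5854 0.069  0.08  ]
nearL [0.4722 0.1746 0.08  ]
nearR [0.4991 0.0507 0.08  ]
tab [0.5237 0.1493 0.101 ]
shL [0.5166 0.1752 0.076 ]
shR [0.5274 0.1236 0.076 ]
boxNL [0.4677 0.1829 0.052 ]
boxNR [0.5036 0.0324 0.052 ]
farL 0.12678895733430456 12.21697348475263
nearL 0.12680799073884386 12.277084392943657
shL 0.052649793989711854 11.842181291660841
boxNL 0.15474349684399724 13.406399049049238
```

```bash
python3 - <<'E'
from h import *
for P in [(.516,.184,.15),(.516,.184,.086)]: print(row(P,12))
E
```

```text
(array([ 50.2, -67.2,  81.7]), array([ 0. , -0.1, -0.2]))
(array([ 50.2, -67.2, 145.7]), array([ 0. , -0.1, -0.2]))
```

apply_moves:
  series:
    - [20,-30,20,0,0,0,-1]
    - [40,-55,45,0,0,0,-1]
    - [50,-67,80,0,0,0,-1]
    - [50,-67,110,0,0,0,-1]
    - [50,-67,130,0,0,0,-1]
    - [50,-67,145,0,0,0,-1]
    - [50,-67,145,0,0,0,-1]
    - [50,-67,145,0,0,0,-1]

```text
time_s: 3.4
tcp_pos: [0.5165, 0.1822, 0.0869]
tcp_rot: [3.124, 0.32, 0.002]
contact_force: [-0.4, -0.4, -0.1]
opening: 0.0001
```

```bash
python3 - <<'E'
from h import *
ims=[]
for c,o in(("scene",(145,190)),("wrist",None)):
    im=camera(c)
    ims.append(cv2.resize(im[190:295,145:285],(420,315),interpolation=cv2.INTER_CUBIC) if o else cv2.resize(im,(380,315)))
cv2.imwrite("pics/c2.png",np.hstack(ims)); print(row((.516,.184,.086),12))
E
```

```text
(array([-0.9, -0.9,  2. ]), array([ 0. , -0.2, -0.3]))
```

View pics/c2.png

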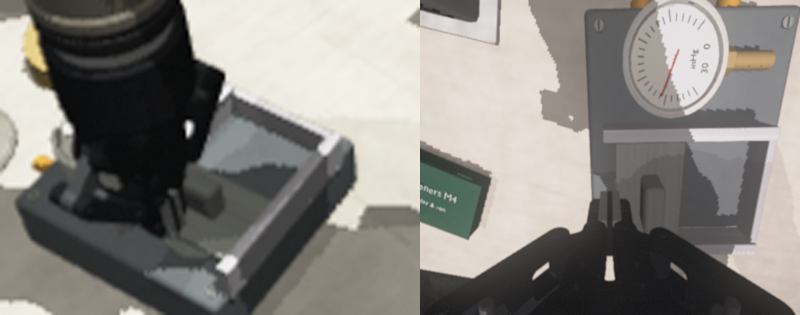

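The fingers are just left of the tab at the right height, so I'll push.

apply_moves:
  series:
    - [0,8,0,0,0,0,-1]
    - [0,15,0,0,0,0,-1]
    - [0,22,0,0,0,0,-1]
    - [0,29,0,0,0,0,-1]
    - [0,36,0,0,0,0,-1]
    - [0,43,0,0,0,0,-1]
    - [0,50,0,0,0,0,-1]
    - [0,55,0,0,0,0,-1]
    - [0,60,0,0,0,0,-1]
    - [0,60,0,0,0,0,-1]

```text
time_s: 4.5
tcp_pos: [0.5294, 0.123, 0.0878]
tcp_rot: [3.124, 0.319, 0.004]
contact_force: [0.2, 0.7, 0.1]
opening: -0.0
```

apply_moves:
  series:
    - [0,2,0,0,0,0,-1]
    - [0,4,0,0,0,0,-1]
    - [0,6,0,0,0,0,-1]
    - [0,6,0,0,0,0,-1]

```text
time_s: 4.9
tcp_pos: [0.5302, 0.117, 0.0876]
tcp_rot: [3.123, 0.319, 0.003]
contact_force: [0.5, 2.0, 0.4]
opening: -0.0
```

apply_moves:
  series:
    - [0,2,0,0,0,0,-1]
    - [0,4,0,0,0,0,-1]
    - [0,6,0,0,0,0,-1]
    - [0,6,0,0,0,0,-1]

```text
time_s: 5.3
tcp_pos: [0.5303, 0.1166, 0.0878]
tcp_rot: [-3.119, -0.324, -0.003]
contact_force: [-1.0, 8.9, -0.4]
opening: -0.0
```

```bash
python3 - <<'E'
from h import *
im=camera("wrist"); cv2.imwrite("pics/w3.png",im); print(sensors.state()["contact_force"])
E
```

```text
[-1.1191718   9.32511426 -0.56552555]
```

View pics/w3.png

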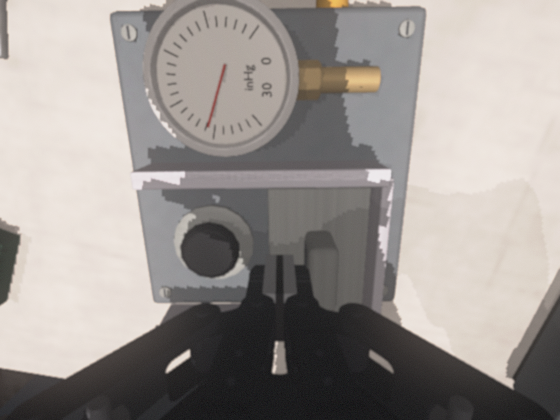

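The catch is at its stop: the shutter meets the end wall, force rose to 9 N and motion ceased. The uncovered button shows at (211,249).

```bash
python3 - <<'E'
from h import *
b=at_z("wrist",(211,249),.069); print(b)
for z in(.11,.075,.059): print(row((b[0],b[1],z),12))
E
```

```text
[0.52476845 0.15551948 0.069     ]
(array([  2.7, -39.3, -22. ]), array([-0.3, -0.1, -0.1]))
(array([  2.6, -39.1,  13. ]), array([-0.3, -0.1, -0.1]))
(array([  2.5, -39.1,  29. ]), array([-0.3, -0.1, -0.1]))
```

apply_moves:
  series:
    - [0,-6,0,0,0,0,-1]
    - [0,-14,-10,0,0,0,-1]
    - [1,-26,-12,0,0,0,-1]
    - [1,-38,-10,0,0,0,-1]
    - [1,-38,0,0,0,0,-1]
    - [1,-38,8,0,0,0,-1]
    - [1,-38,14,0,0,0,-1]
    - [1,-38,18,0,0,0,-1]
    - [1,-38,22,0,0,0,-1]
    - [1,-38,25,0,0,0,-1]
    - [1,-38,28,0,0,0,-1]
    - [1,-38,28,0,0,0,-1]

```text
time_s: 6.55
tcp_pos: [0.5238, 0.1541, 0.0597]
tcp_rot: [-3.119, -0.324, -0.004]
contact_force: [-0.5, 0.0, 0.7]
opening: 0.0001
```

apply_moves:
  series:
    - [0,0,2,0,0,0,-1]
    - [0,0,4,0,0,0,-1]
    - [0,0,4,0,0,0,-1]

```text
time_s: 6.85
tcp_pos: [0.5243, 0.1547, 0.059]
tcp_rot: [-3.12, -0.324, -0.007]
contact_force: [-6.9, -3.2, 18.3]
opening: 0.0001
```

It bottomed out at z = 0.059 with 18 N. Now retreat and check.

apply_moves:
  series:
    - [0,0,-10,0,0,0,-1]
    - [0,0,-30,0,0,0,-1]
    - [0,0,-65,0,0,0,-1]
    - [-20,0,-110,0,0,0,-1]
    - [-50,0,-150,0,0,0,-1]
    - [-60,0,-160,0,0,0,-1]
    - [-60,0,-160,0,0,0,-1]
    - [-60,0,-160,0,0,0,-1]

```text
time_s: 7.65
tcp_pos: [0.4652, 0.1412, 0.2179]
tcp_rot: [-3.12, -0.324, -0.007]
contact_force: [-0.6, 0.6, 0.3]
opening: 0.0001
```

```bash
python3 - <<'E'
from h import *
w=camera("wrist"); s=camera("side")
cv2.imwrite("pics/f.png",np.hstack([w[0:300,130:430],cv2.resize(s[140:280,100:430],(495,210)).copy() if 0 else cv2.resize(s[150:290,290:430],(300,300),interpolation=cv2.INTER_CUBIC)])); print(sensors.state()["contact_force"])
E
```

```text
[ 0.82520747  0.67761067 -0.38512541]
```

View pics/f.png

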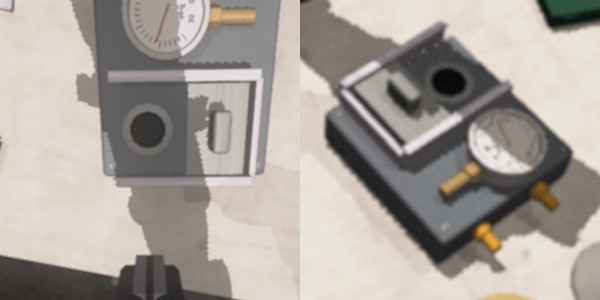

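The catch stands fully open against its end wall, the button is sunk in its ring, and the arm is clear.

```bash
python3 -c "
from h import *
print(env.job_done())"
```

```text
the job is handed in; nothing more can be done
None
```

I slid the gauge box's catch to its stop, pressed the release button fully down, and let go. I then backed the arm clear and handed the job in at about 7.8 s of the 38 s allowed.

- **Catch:** it stopped moving and the push force rose to about 9 N. The last pictures show it still open against the end wall.
- **Button:** the fingertips bottomed out at 59 mm above the table with about 18 N. The last pictures show the cap sunk in its ring.
- **Other box:** I never worked the ball-valve box; the arm only passed above it, 0.23 m up.
- **Arm at the end:** it stood clear, with contact force near 0 (about 1 N of sensor noise).
- **Disagreement:** two estimates of the button's position differed by about 5 mm. I pressed between them, and that was close enough.

The hand-in gave no verdict, so I have no confirmation beyond these checks.

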